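Back off a knurled locking ring and swing the filter cell aside

TASK

With a fingertip against its knurled rim, roll the big locking ring of the filter mount anticlockwise (seen from above) until it stands two full turns back from tight, its index mark at the fixed pointer line again, give or take a quarter turn and no further. Only then push the swing arm below it anticlockwise with the outside of the fingers until it rests against its stop pin, uncovering the port. Pinch, straddle or lift nothing, and leave the bottle, the jar and the tube rack where they stand.

Things in the scene. Friction and masses are not known exactly. Their poses are not given: they have to be found in the camera images.
- mount: fixed aluminium base plate 170 x 170 x 12 mm, origin at the centre of its underside on the bench top; its z axis is the pivot axis of ring and arm. A steel pillar 36 mm across stands on that axis to 100 mm above the bench, through the ring. A black pointer line lies on the plate along the mount's own +x axis, 53 to 83 mm from the pivot axis.
- collar (a joint): turn of the locking ring about the vertical pivot axis, in rad over several turns: 0 = tight, grows anticlockwise seen from above (loosening); 12.57 = two full turns back. Starts slightly cracked, 0.2 to 0.9. At 0, 6.28, 12.57 the index mark stands over the pointer line. It stays where left; 0.06 N m turns it (1.2 N at the rim). The ring rises 3 mm per turn.
- ring (a point): centre of the dark steel locking ring, on the pivot axis at half its height. The ring is a flat disc 100 mm across over its ribs, 22 mm high; 32 upright round ribs, 5 mm wide, stand 3.5 mm proud round the rim. Tight, it spans 62 to 84 mm above the bench; two turns back, 68 to 90 mm. Captive on its thread.
- index (a point): outer end of the white raised index bar (24 x 5 mm) on the ring's top face, 45 mm from the pivot axis; turns with the ring
- swing (a joint): swing of the black arm about the pivot axis, in rad: starts between 0 and 0.2 with the filter cell over the port, grows anticlockwise seen from above, 1.0 = against the stop pin. At 0 the arm points 65 degrees (1.134 rad) anticlockwise from the mount's +x. It stays where it is left; about 0.3 N m moves it (2.3 N at the cell).
- cell (a point): centre of the black round filter cell at the arm's end, 130 mm from the pivot axis: an upright drum 52 mm across, 32 to 56 mm above the bench, glass window on top. Its x axis points outward along the arm, y anticlockwise. The arm is a bar 20 mm wide, 35 to 47 mm above the bench.
- port (a point): centre of the top of the fixed steel port tube (28 mm across, 26 mm high, in a black foot) beside the plate, 130 mm from the pivot axis; the filter cell covers it at the start
- stop (a point): top of the fixed stop pin, 10 mm across and 50 mm high, 74 mm from the pivot axis; the arm's side rests on it at joint value 1.0
- bottle: bystander: small amber bottle 44 mm across, 85 mm high, loose, origin at the centre of its underside; leave alone
- jar: bystander: white jar 52 mm across, 55 mm high, loose, origin at the centre of its underside; leave alone
- rack: bystander: rack of sample tubes 50 x 120 mm (long along its y), 70 mm high, loose, origin at the centre of its underside; leave alone

How it is judged (in metres and radians):
On the way, in this order (a step that is already met when the one before it is completed fails the run):
1. the ring has been turned back one full turn (value of joint collar above 6.28 rad), for 0.05 s.
2. the ring has been turned back two full turns, within a quarter turn (value of joint collar between 11 and 14.14 rad), for 0.2 s.
3. the arm has been pushed to its stop (value of joint swing above 0.95 rad), for 0.2 s.
At the end, for the whole second after the job is handed in: the ring rests two full turns back from tight within a quarter turn (11.0 to 14.14 rad), the arm rests within 0.05 rad of its stop, and the bottle, jar and rack are within 15 mm of where they stood (all of step 2 and value of joint swing above 0.95 rad and velocity of joint swing between -0.02 and 0.02 rad/s and velocity of joint collar between -0.05 and 0.05 rad/s and distance of each of bottle, jar, rack from where it was at the start of the episode below 0.015 m); the robot touches nothing.
It fails at once if the ring is turned more than a quarter turn past two full turns (value of joint collar above 14.14 rad).
It fails at once if the arm is pushed (cell moved over 15 mm) before the ring is two turns back, within a quarter turn (distance of cell from where it was at the start of the episode above 0.015 m and value of joint collar below 11 rad).
It fails at once if the gripper straddles the locking ring (horizontal distance between the grasp point and ring below 0.025 m and height (world z) of the grasp point below 0.1 m).
It fails at once if the gripper straddles the arm or the cell to pinch it (y of the grasp point in the frame of cell between -0.008 and 0.008 m and x of the grasp point in the frame of cell between -0.08 and 0.03 m and height (world z) of the grasp point below 0.055 m).
It fails at once if a bystander is moved or lifted (distance of any of bottle, jar, rack from where it was at the start of the episode above 0.015 m).
It also fails if it takes over 70 s, if anything falls off the work surface, if the arm or the gripper's body presses on something with over 40 N, if the wrist force passes 120 N, or if a joint passes its speed limit or range.

ROBOT

A 6-joint arm with a two-finger parallel gripper is mounted at the origin on the work surface. World frame = base frame: x ahead of the robot, y to its left, z up, the work surface at z = 0. Lengths are in mm, angles in rad, forces in N, time in s.
With the tool pointing down it reaches from about 325 to 900 mm from the base axis. Payload 3.5 kg.
Tool frame: the origin (TCP) lies on the centre line of the jaws, within the pads' length; the fingertips stand 25 mm ahead of it and the grasp point (between the pads) lies 6 mm ahead of it; z points along the fingers, y is the line along which they close (so a half turn about z gives the same grasp; the last joint's range is limited). The gripper opens to 85 mm and grips with 20 to 120 N. Pads are 22 mm wide; open, the fingers measure 114 mm over their backs; the gripper's body (76 mm by 85 mm) begins 54 mm behind the grasp point. The pads swing forward as they close: fully open they stand 13 mm farther back than shut.
Start: joints at [-1.308, 0.276, -0.026, 1.268, 0, 1.467], TCP at [223.548, -583.651, 256.313] pointing down, gripper open.
Joint ranges: [-3.12, 3.12], [-0.85, 1.88], [-1.08, 1.24], [-1.95, 2.15], [-1.57, 1.53], [-3.14, 3.14]. Speed limits (rad/s): [2.57, 2.57, 3.14, 3.14, 3.14, 3.14].

INTERFACE

Orientations are given as a unit quaternion [w, x, y, z].
In Python, from workcell import robot gives the robot as it stands. The module is installed in compiled form; this text tells all that it offers.
- The arm moves only by the tool drive_tool, never from a script. Its argument "moves" is a list of rows, each a list of 5 numbers: the shift along the tool's x, y, z in m, then the turn about the tool's z in degrees, then the opening, from -1 (shut) to 1 (fully open), so that 0 is half open. A call has 1 to 10 rows; each row shifts and turns the commanded pose from where the row before left it, along the tool's axes as they then stand; what a row does not reach is not made up. A row lasts 1/12 s, in which the tool goes at most 41.7 mm and 7.16 degrees, less where a joint would pass 70% of its speed; a pose out of reach is approached as far as the arm can. A call is refused whole if a number of a shift passes 0.0417 or a number of a turn 7.16, either way. A call with a gripper value outside its range is refused whole. The fingers move at their own pace and stop on an object; "grip_force" is the grip in N (left out, the last holds). Time passes only in rows, so rows that do not move let the fingers close. It gives the time, the measured TCP pose, the force, the opening and the grip force at its end, in the units of the state.
- robot.read_state(): the state, without advancing time (a new reading comes with each control period).
- robot.camera(name): name is "scene" or "top"; returns the picture (384x512x3 uint8, blue, green, red); there is no depth.
- robot.calibration(name): a dict with "vertical_fov" (degrees; the focal length in pixels is half the picture's height over the tangent of half this angle, whatever the lens; pixels are square), "cx", "cy" (the principal point, pixels), "k1" (the pictures are not rectified: a ray, as slopes to the right and down, at radius r is drawn at 1 + k1 r^2 times it, then the intrinsics apply), "world_from_camera" (4x4, takes a point from camera to world coordinates). Camera axes: x right, y up, looking along -z (the intrinsics and any distortion apply to the point x, -y, -z); pixel columns grow to the right and rows downward; lengths in mm; the calibration is good to about 2 mm. A picture is of the moment at which its call begins. calibration takes no time and is no camera call.
- robot.close_job(): hands the job in; it is judged then, once.
The state is a dict: "time": time; "joint_positions": joint angles; "qvel": joint speeds; "joint_efforts": joint torques, N m; "eef_pos": TCP position; "orientation": TCP orientation; "wrist_force": force on the tool from outside, world axes, zero at the start; "moment": the same for the moment, N m; "width": opening from 0.0 (shut) to 1.0 (fully open); "grasp_force": force on a finger pad.
Only numpy, scipy, OpenCV 4.12 (cv2) and the standard library are available. Lean on these libraries where they do the work, as an engineer would, in place of code of your own. Each camera call takes 0.05 s, during which the arm holds its last target. There are 200 camera calls.

## Working session

There is one attempt and no reset: what is moved stays moved. The work goes in short steps, Python scripts to look and compute and a tool call to move; the robot and the scene stay as the last step left them, time stands still between calls to the robot, and variables do not carry over. Pictures are saved under pics/ and viewed, at most 10 in all, crops included, and the job is handed in when it is done.

Besides the shell and the picture viewer there is one more tool, called after "Call:" by a JSON object that holds its "api" and its "payload". drive_tool: Moves the arm, as the interface text tells. Its arguments: {"type":"object","properties":{"moves":{"type":"array"},"grip_force":{"type":"number"}},"required":["moves"]}

```bash
mkdir -p pics; cat > h.py <<'E'
import numpy as np, cv2
from workcell import robot
def ray(name,u,v):
    c=robot.calibration(name); f=192/np.tan(np.radians(c["vertical_fov"])/2)
    d=np.array([(u-c["cx"])/f,(v-c["cy"])/f]); s=d.copy()
    for _ in range(20): s=d/(1+c["k1"]*(s@s))
    T=np.array(c["world_from_camera"]); return T[:3,3],T[:3,:3]@np.array([s[0],-s[1],-1])
def onz(name,u,v,z):
    o,d=ray(name,u,v); return o+d*(z-o[2])/d[2]
def pix(name,p):
    c=robot.calibration(name); f=192/np.tan(np.radians(c["vertical_fov"])/2)
    q=np.linalg.inv(np.array(c["world_from_camera"]))@np.append(p,1); s=np.array([q[0],-q[1]])/-q[2]
    s=s*(1+c["k1"]*(s@s)); return s*f+[c["cx"],c["cy"]]
E
python3 - <<'E'
from h import *
for n in("scene","top"):
    cv2.imwrite(f"pics/{n}0.png",cv2.resize(robot.camera(n),(800,600)))
    c=robot.calibration(n);print(n,c["vertical_fov"],c["k1"],np.round(c["world_from_camera"],2).tolist())
s=robot.read_state();print(s)
E
```

```text
scene 52.302350780811125 0.04688491811567638 [[-0.45, -0.63, 0.63, 1084.33], [0.89, -0.31, 0.33, 267.34], [-0.02, 0.71, 0.7, 615.55], [0.0, 0.0, 0.0, 1.0]]
top 44.58677415104376 0.05226470721359962 [[-0.03, 0.99, -0.14, 467.48], [-1.0, -0.03, -0.01, 27.94], [-0.01, 0.14, 0.99, 1136.01], [0.0, 0.0, 0.0, 1.0]]
{'time': 0.1, 'joint_positions': array([-1.30838929e+00,  2.77077389e-01, -2.77453229e-02,  1.26801610e+00,
        2.31787074e-05,  1.46740631e+00]), 'qvel': array([ 0.00079514, -0.00149306,  0.00411038, -0.00035967,  0.0012207 ,
       -0.00093127]), 'joint_efforts': array([ 5.38056554e-05, -4.46706891e+01,  2.96129161e+01,  8.48856813e-03,
       -4.69287704e-05, -7.34683567e-06]), 'eef_pos': array([ 223.38864019, -583.00712676,  255.2580304 ]), 'orientation': array([-1.01893882e-03,  9.83320127e-01,  1.81880411e-01, -6.95593775e-05]), 'wrist_force': array([ 0.79133028, -0.24448528, -0.01370299]), 'moment': array([-0.06158355, -0.00692226,  0.00585501]), 'grasp_force': 0.0, 'width': 1.0011270607311045}
```

View pics/top0.png

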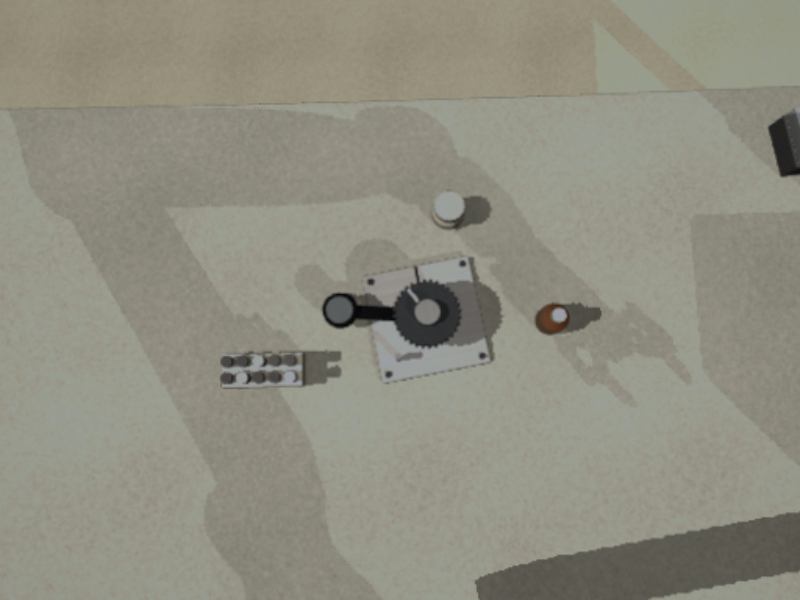

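View pics/scene0.png

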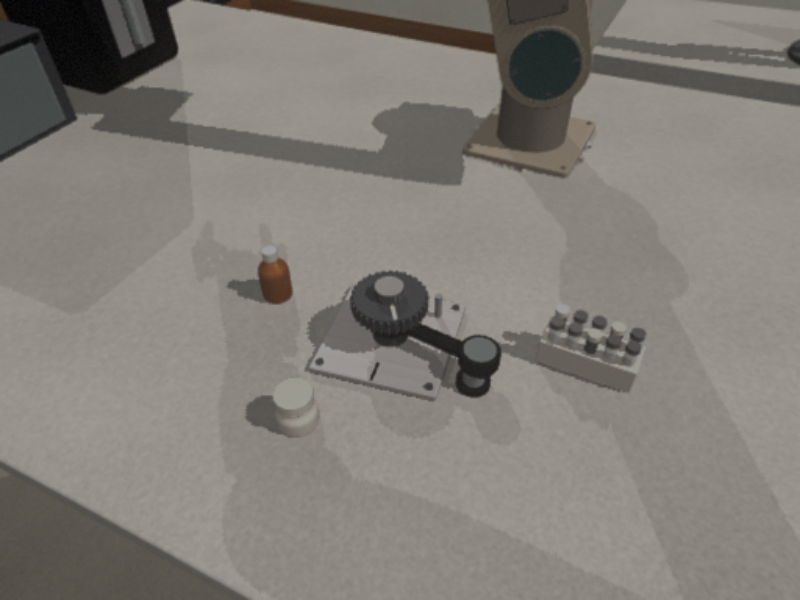

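The top view shows the pillar at (428,312), the pointer at (417,275), the index bar at about (412,293), the cell at (341,310), the bottle at (553,318), the jar at (449,208) and the rack at (262,370), all in the 800-px image. The scene view agrees, and nothing tall stands near the ring.

```bash
cat >> h.py <<'E'
def index_angle(img,c,z=88):
    # brightest pixels on ring top between radius 23 and 45 of centre c
    g=img.astype(int).min(2); best=[]
    for a in np.arange(0,360,2):
        v=[]
        for r in range(24,45,3):
            u=pix("top",[c[0]+r*np.cos(np.radians(a)),c[1]+r*np.sin(np.radians(a)),z]); v.append(g[int(round(u[1])),int(round(u[0]))])
        best.append(np.mean(v))
    b=np.array(best); return np.argsort(-b)[:6]*2, np.sort(b)[::-1][:6], np.median(b)
E
python3 - <<'E'
from h import *
k=1/1.5625
P=lambda n,u,v,z:np.round(onz(n,u*k,v*k,z),1)
print("pillar top",P("top",428,312,100),P("scene",389,286,100))
print("pointer",P("top",415,266,12),P("top",418,284,12))
q=[(370,276),(466,258),(490,361),(384,382)]
cs=[P("top",*c,12) for c in q];print("corners",cs,np.mean(cs,0))
print("cell",P("top",341,310,56),"bottle",P("top",559,314,85),"jar",P("top",449,203,55),"rack",P("top",262,366,65))
print("index out",P("top",408,289,86))
img=robot.camera("top"); g=img.astype(int)
c=np.mean([P("top",428,312,100),P("scene",389,286,100)],0)
print(index_angle(img,c,85.5))
# refine pillar in both views: print crop
for n,(u,v) in dict(top=(428,312),scene=(390,300)).items():
    u=int(u*k);v=int(v*k);im=robot.camera(n)[v-45:v+45,u-60:u+60];cv2.imwrite(f"pics/c_{n}.png",cv2.resize(im,None,fx=6,fy=6,interpolation=cv2.INTER_CUBIC));print(n,u-60,v-45)
a=cv2.imread("pics/c_top.png");b=cv2.imread("pics/c_scene.png")
cv2.imwrite("pics/c.png",cv2.resize(np.vstack([a,b]),(400,600)))
E
```

```text
pillar top [589.   -5.2 100. ] [588.3  -1.9 100. ]
pointer [672.1   9.9  12. ] [643.5   6.1  12. ]
corners [array([658.3,  80.4,  12. ]), array([682.5, -70.1,  12. ]), array([ 521.4, -100.2,   12. ]), array([493.9,  62.5,  12. ])] [589.025  -6.85   12.   ]
cell [600.8 122.5  56. ] bottle [ 582.6 -193.9   85. ] jar [759.8 -43.9  55. ] rack [520.8 238.   65. ]
index out [625.   22.2  86. ]
(array([36, 38, 34, 32, 40, 30]), array([146.57142857, 143.42857143, 142.57142857, 116.71428571,
        89.71428571,  87.42857143]), np.float64(47.92857142857143))
top 213 154
scene 189 147
```

View pics/c_top.png

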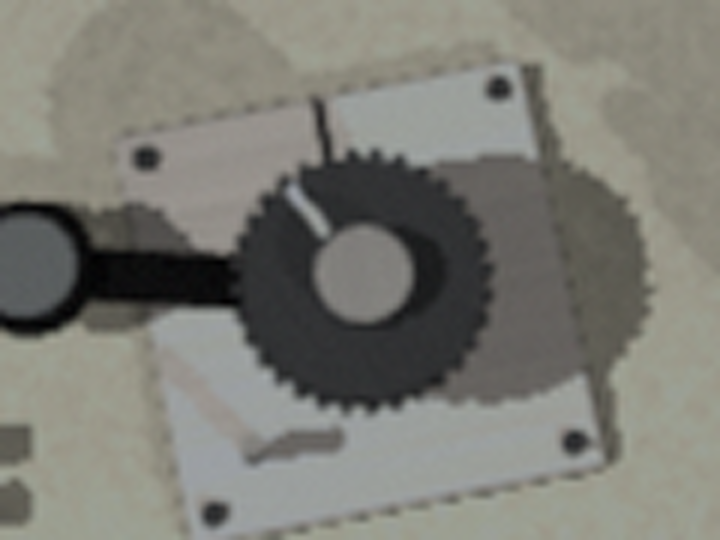

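Measured (mm): pivot at about (589,-5), mount yaw about 10°, collar start about 0.45 rad, swing start about 0.17 rad. I'll close the gripper and move to the -y side of the ring.

Call:
{"api": "drive_tool", "payload": {"moves": [[0.0245, -0.0167, 0, 0, -1], [0.0245, -0.0167, 0, 0, -1], [0.0245, -0.0167, 0, 0, -1], [0.0245, -0.0167, 0, 0, -1], [0.0245, -0.0167, 0, 0, -1], [0.0245, -0.0167, 0, 0, -1], [0.0245, -0.0167, 0, 0, -1], [0.0245, -0.0167, 0, 0, -1], [0.0245, -0.0167, 0, 0, -1], [0.0245, -0.0167, 0, 0, -1]]}}

```text
time: 1.08
eef_pos: [393.2, -338.7, 256.3]
orientation: [0.0, 0.983, 0.182, 0.0]
wrist_force: [0.1, 0.3, -0.1]
width: 0.001
grasp_force: 0.0
```

Call:
{"api": "drive_tool", "payload": {"moves": [[0.0245, -0.0167, 0, 0, -1], [0.0245, -0.0167, 0, 0, -1], [0.0245, -0.0167, 0, 0, -1], [0.0245, -0.0167, 0, 0, -1], [0.0245, -0.0167, 0, 0, -1], [0.0245, -0.0167, 0, 0, -1], [0.0245, -0.0167, 0, 0, -1], [0.0245, -0.0167, 0, 0, -1], [0.0245, -0.0167, 0, 0, -1], [0.0245, -0.0167, 0, 0, -1]]}}

```text
time: 1.92
eef_pos: [562.2, -95.1, 256.3]
orientation: [0.0, 0.983, 0.182, -0.0]
wrist_force: [0.1, -0.2, 0.9]
width: -0.001
grasp_force: 0.0
```

```bash
cat >> h.py <<'E'
C=np.array([589,-5.])
def st(c=C):
    s=robot.read_state(); q=s["orientation"]; p=s["eef_pos"]
    psi=2*np.degrees(np.arctan2(q[2],q[1])); d=p[:2]-c
    print("t%.2f"%s["time"],"p",np.round(p,1),"psi %.1f R %.1f th %.1f"%(psi,np.hypot(*d),np.degrees(np.arctan2(d[1],d[0]))),"F",np.round(s["wrist_force"],1),"j1,j6",np.round(s["joint_positions"][[0,5]],2),"w %.2f"%s["width"])
    return p,psi
def go(tgt):  # shift in tool axes (mm) to a world target
    p,psi=st(); d=np.array(tgt)-p; a=np.radians(psi)
    r=[d[0]*np.cos(a)+d[1]*np.sin(a), d[0]*np.sin(a)-d[1]*np.cos(a), -d[2]]; print("tool shift",np.round(r,1)); return r
def orb(R,th): return [C[0]+R*np.cos(np.radians(th)),C[1]+R*np.sin(np.radians(th))]
E
python3 - <<'E'
from h import *
p,psi=st(); go(orb(90,psi-127.2)+[90]); go(orb(66,psi-127.2)+[90])
E
```

```text
t1.92 p [562.2 -95.1 256.3] psi 21.0 R 94.0 th -106.6 F [ 0.1 -0.2  0.9] j1,j6 [-0.28  2.49] w -0.00
t1.92 p [562.2 -95.1 256.3] psi 21.0 R 94.0 th -106.6 F [ 0.1 -0.2  0.9] j1,j6 [-0.28  2.49] w -0.00
tool shift [  2.8  -2.9 166.3]
t1.92 p [562.2 -95.1 256.3] psi 21.0 R 94.0 th -106.6 F [ 0.1 -0.2  0.9] j1,j6 [-0.28  2.49] w -0.00
tool shift [ 17.3 -22.  166.3]
```

Call:
{"api": "drive_tool", "payload": {"moves": [[0, 0, 0.03, 0, -1], [0, 0, 0.03, 0, -1], [0, 0, 0.03, 0, -1], [0, 0, 0.03, 0, -1], [0, 0, 0.03, 0, -1], [0, 0, 0.016, 0, -1], [0.005, -0.0055, 0, 0, -1], [0.005, -0.0065, 0, 0, -1], [0.004, -0.006, 0, 0, -1], [0, 0, 0, 0, -1]]}}

```text
time: 2.75
eef_pos: [570.4, -73.5, 92.4]
orientation: [0.0, 0.983, 0.183, 0.002]
wrist_force: [-0.6, 1.0, -0.4]
width: -0.0
grasp_force: 0.0
```

Call:
{"api": "drive_tool", "payload": {"moves": [[0.0006, -0.0008, 0, 0, -1], [0.0006, -0.0008, 0, 0, -1], [0.0006, -0.0008, 0, 0, -1], [0, 0, 0, 0, -1]]}}

```text
time: 3.08
eef_pos: [569.5, -71.8, 90.9]
orientation: [0.0, 0.983, 0.182, 0.0]
wrist_force: [-0.5, -0.3, -0.3]
width: -0.0
grasp_force: 0.0
```

```bash
python3 - <<'E'
from h import *
st(); a=robot.camera("top")[130:270,190:360]; b=robot.camera("scene")[130:270,170:340]
cv2.imwrite("pics/d.png",cv2.resize(np.hstack([a,b]),(800,330),interpolation=cv2.INTER_CUBIC))
E
```

```text
t3.08 p [569.5 -71.8  90.9] psi 21.0 R 69.6 th -106.3 F [-0.5 -0.3 -0.3] j1,j6 [-0.24  2.54] w -0.00
```

View pics/d.png

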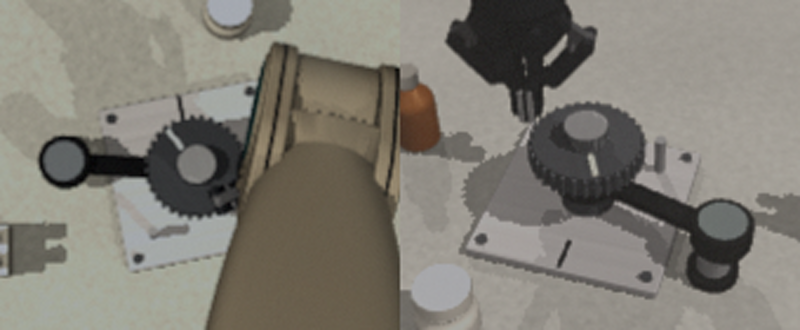

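The closed fingertips are now just outside the rim on the near right side, at about (225,190) in the left half. I'll creep in until they touch.

Call:
{"api": "drive_tool", "payload": {"moves": [[0.0006, -0.0008, 0, 0, -1], [0.0006, -0.0008, 0, 0, -1], [0.0006, -0.0008, 0, 0, -1], [0, 0, 0, 0, -1]]}}

```text
time: 3.52
eef_pos: [569.9, -68.8, 90.2]
orientation: [-0.0, 0.983, 0.182, -0.0]
wrist_force: [-0.5, -0.4, -0.8]
width: 0.001
grasp_force: 0.0
```

Call:
{"api": "drive_tool", "payload": {"moves": [[0.0006, -0.0008, 0, 0, -1], [0.0006, -0.0008, 0, 0, -1], [0.0006, -0.0008, 0, 0, -1], [0, 0, 0, 0, -1]]}}

```text
time: 3.85
eef_pos: [570.8, -65.8, 90.3]
orientation: [-0.0, 0.983, 0.182, 0.0]
wrist_force: [0.2, 0.2, -0.1]
width: 0.001
grasp_force: 0.0
```

Call:
{"api": "drive_tool", "payload": {"moves": [[0.0006, -0.0008, 0, 0, -1], [0.0006, -0.0008, 0, 0, -1], [0, 0, 0, 0, -1]]}}

```text
time: 4.1
eef_pos: [571.2, -64.8, 90.3]
orientation: [0.001, 0.983, 0.182, -0.0]
wrist_force: [-0.5, -3.5, -0.3]
width: -0.0
grasp_force: 1.6
```

Call:
{"api": "drive_tool", "payload": {"moves": [[0.0049, 0.0024, 0, -5, -1], [0.0044, 0.0031, 0, -5, -1], [0.0044, 0.0031, 0, -5, -1], [0.0044, 0.0031, 0, -5, -1], [0.0044, 0.0031, 0, -5, -1], [0.0044, 0.0031, 0, -5, -1], [0, 0, 0, 0, -1]]}}

```text
time: 4.68
eef_pos: [604.7, -65.4, 90.5]
orientation: [0.001, 0.903, 0.431, 0.0]
wrist_force: [0.6, -5.0, -0.8]
width: -0.002
grasp_force: 2.4
```

```bash
python3 - <<'E'
from h import *
st(); im=robot.camera("top"); print(index_angle(im,C,85.8))
E
```

```text
t4.68 p [604.7 -65.4  90.5] psi 51.0 R 62.4 th -75.5 F [ 0.6 -5.  -0.8] j1,j6 [-0.21  2.04] w -0.00
(array([66, 68, 64, 62, 70, 60]), array([155.71428571, 141.28571429, 141.14285714, 117.28571429,
       109.85714286,  91.        ]), np.float64(53.42857142857143))
```

The ring turned exactly with the finger, 36° to 66°. Carrying on.

Call:
{"api": "drive_tool", "payload": {"moves": [[0.0054, 0.0036, 0, -6, -1], [0.0054, 0.0036, 0, -6, -1], [0.0054, 0.0036, 0, -6, -1], [0.0054, 0.0036, 0, -6, -1], [0.0054, 0.0036, 0, -6, -1], [0.0054, 0.0036, 0, -6, -1], [0.0054, 0.0036, 0, -6, -1], [0.0054, 0.0036, 0, -6, -1], [0.0054, 0.0036, 0, -6, -1], [0.0054, 0.0036, 0, -6, -1]]}}

```text
time: 5.57
eef_pos: [650.6, -21.5, 91.3]
orientation: [0.003, 0.566, 0.825, 0.001]
wrist_force: [4.9, -3.7, -0.8]
width: 0.0
grasp_force: 2.7
```

```bash
python3 - <<'E'
from h import *
st(); im=robot.camera("top"); print(index_angle(im,C,86.3))
E
```

```text
t5.57 p [650.6 -21.5  91.3] psi 111.1 R 63.8 th -15.0 F [ 4.9 -3.7 -0.8] j1,j6 [-0.13  1.07] w 0.00
(array([104, 106,  98, 110,  90, 116]), array([86.        , 85.57142857, 85.42857143, 85.28571429, 85.28571429,
       85.28571429]), np.float64(83.14285714285714))
```

Call:
{"api": "drive_tool", "payload": {"moves": [[0.0054, 0.0036, 0, -6, -1], [0.0054, 0.0036, 0, -6, -1], [0.0054, 0.0036, 0, -6, -1], [0.0054, 0.0036, 0, -6, -1], [0.0054, 0.0036, 0, -6, -1], [0.0054, 0.0036, 0, -6, -1], [0.0054, 0.0036, 0, -6, -1], [0.0054, 0.0036, 0, -6, -1], [0.0054, 0.0036, 0, -6, -1], [0.0054, 0.0036, 0, -6, -1]]}}

```text
time: 6.45
eef_pos: [635.4, 41.1, 91.6]
orientation: [0.003, 0.077, 0.997, 0.002]
wrist_force: [4.8, 2.3, 0.2]
width: 0.001
grasp_force: 2.4
```

```bash
cat >> h.py <<'E'
def idx(c,z):
    # index bar azimuth profile from both views
    for n in("top","scene"):
        im=robot.camera(n).astype(int).min(2); b=[]
        for a in range(0,360,2):
            b.append(np.mean([cv2.getRectSubPix(im.astype(np.float32),(1,1),tuple(map(float,pix(n,[c[0]+r*np.cos(np.radians(a)),c[1]+r*np.sin(np.radians(a)),z]))))[0,0] for r in range(25,44,3)]))
        b=np.array(b); print(n,2*np.argsort(-b)[:5],np.round(np.sort(b)[::-1][:5]),"med %.0f"%np.median(b))
E
python3 - <<'E'
from h import *
st(); idx(C+[1,0],86.8)
E
```

```text
t6.45 p [635.4  41.1  91.6] psi 171.2 R 65.4 th 44.8 F [4.8 2.3 0.2] j1,j6 [-0.04  0.12] w 0.00
top [104  80 102  78  92] [82. 82. 82. 82. 82.] med 71
scene [296 298 294 300 292] [73. 73. 72. 72. 72.] med 33
```

Call:
{"api": "drive_tool", "payload": {"moves": [[0.0054, 0.0036, 0, -6, -1], [0.0054, 0.0036, 0, -6, -1], [0.0054, 0.0036, 0, -6, -1], [0.0054, 0.0036, 0, -6, -1], [0.0054, 0.0036, 0, -6, -1], [0.0054, 0.0036, 0, -6, -1], [0.0054, 0.0036, 0, -6, -1], [0.0054, 0.0036, 0, -6, -1], [0.0054, 0.0036, 0, -6, -1], [0.0054, 0.0036, 0, -6, -1]]}}

```text
time: 7.38
eef_pos: [573.6, 58.8, 91.5]
orientation: [0.003, -0.432, 0.902, 0.002]
wrist_force: [1.9, 4.0, 4.2]
width: 0.002
grasp_force: 2.2
```

```bash
python3 - <<'E'
from h import *
st(); idx(C+[1,1],87.2)
E
```

```text
t7.38 p [573.6  58.8  91.5] psi 231.2 R 65.6 th 103.6 F [1.9 4.  4.2] j1,j6 [-0.01 -0.91] w 0.00
top [246 248 244  28  30] [101. 100.  89.  88.  87.] med 39
scene [244 246 242 248 240] [113. 112. 105. 102.  91.] med 57
```

Index at 246° in both views, still no slip.

Call:
{"api": "drive_tool", "payload": {"moves": [[0.0054, 0.0036, 0, -6, -1], [0.0054, 0.0036, 0, -6, -1], [0.0054, 0.0036, 0, -6, -1], [0.0054, 0.0036, 0, -6, -1], [0.0054, 0.0036, 0, -6, -1], [0.0054, 0.0036, 0, -6, -1], [0.0054, 0.0036, 0, -6, -1], [0.0054, 0.0036, 0, -6, -1], [0.0054, 0.0036, 0, -6, -1], [0.0054, 0.0036, 0, -6, -1]]}}

```text
time: 8.32
eef_pos: [528.1, 13.2, 90.3]
orientation: [-0.001, 0.824, -0.566, -0.001]
wrist_force: [0.9, 1.9, 1.5]
width: 0.0
grasp_force: 0.6
```

Call:
{"api": "drive_tool", "payload": {"moves": [[0.0054, 0.0036, 0, -6, -1], [0.0054, 0.0036, 0, -6, -1], [0.0054, 0.0036, 0, -6, -1], [0.0054, 0.0036, 0, -6, -1], [0.0054, 0.0036, 0, -6, -1], [0.0054, 0.0036, 0, -6, -1], [0, 0, 0, 0, -1]]}}

```text
time: 8.9
eef_pos: [529.4, -26.0, 89.9]
orientation: [-0.0, 0.958, -0.286, -0.001]
wrist_force: [-0.9, 0.5, 0.5]
width: 0.001
grasp_force: 0.2
```

```bash
python3 - <<'E'
from h import *
st(); idx(C+[1,1],88)
E
```

```text
t8.90 p [529.4 -26.   89.9] psi -33.2 R 63.2 th -160.6 F [-0.9  0.5  0.5] j1,j6 [-0.17 -2.73] w 0.00
top [168 166 164 162 170] [95. 94. 94. 94. 93.] med 62
scene [334 336 332 338 330] [154. 147. 147. 131. 130.] med 70
```

Index at 334°, so the collar is at about 5.65 rad. J6 is near its limit, so I'll back off radially and unwind the wrist.

Call:
{"api": "drive_tool", "payload": {"moves": [[-0.006, 0.008, 0, 0, -1], [-0.006, 0.008, 0, 0, -1], [-0.006, 0.008, 0, 0, -1], [0, 0, 0, 7, -1], [0, 0, 0, 7, -1], [0, 0, 0, 7, -1], [0, 0, 0, 7, -1], [0, 0, 0, 7, -1], [0, 0, 0, 7, -1], [0, 0, 0, 7, -1]]}}

```text
time: 9.83
eef_pos: [500.5, -36.0, 90.3]
orientation: [0.0, 0.752, -0.659, -0.0]
wrist_force: [1.2, -0.1, 0.6]
width: -0.002
grasp_force: 0.0
```

Call:
{"api": "drive_tool", "payload": {"moves": [[0, 0, 0, 7, -1], [0, 0, 0, 7, -1], [0, 0, 0, 7, -1], [0, 0, 0, 7, -1], [0, 0, 0, 7, -1], [0, 0, 0, 7, -1], [0, 0, 0, 7, -1], [0, 0, 0, 7, -1], [0, 0, 0, 7, -1], [0, 0, 0, 7, -1]]}}

```text
time: 10.67
eef_pos: [500.5, -36.0, 90.3]
orientation: [-0.0, -0.238, 0.971, 0.0]
wrist_force: [0.8, -0.1, 0.2]
width: 0.002
grasp_force: 0.0
```

Call:
{"api": "drive_tool", "payload": {"moves": [[0, 0, 0, 7, -1], [0, 0, 0, 7, -1], [0, 0, 0, 7, -1], [0, 0, 0, 7, -1], [0, 0, 0, 7, -1], [0, 0, 0, 7, -1], [0, 0, 0, 7, -1], [0, 0, 0, 7, -1], [0, 0, 0, 7, -1], [0, 0, 0, 7, -1]]}}

```text
time: 11.5
eef_pos: [500.5, -36.0, 90.3]
orientation: [-0.0, 0.362, 0.932, -0.0]
wrist_force: [0.4, 1.3, -0.3]
width: 0.005
grasp_force: 0.0
```

Call:
{"api": "drive_tool", "payload": {"moves": [[0, 0, 0, 7, -1], [0, 0, 0, 7, -1], [0, 0, 0, 7, -1], [0, 0, 0, 7, -1], [0, 0, 0, 7, -1], [0, 0, 0, 7, -1], [0, 0, 0, 7, -1], [0, 0, 0, 7, -1], [0, 0, 0, 7, -1], [0, 0, 0, 7, -1]]}}

```text
time: 12.33
eef_pos: [500.5, -36.0, 90.3]
orientation: [-0.0, 0.831, 0.556, -0.0]
wrist_force: [0.1, -0.6, 0.1]
width: 0.003
grasp_force: 0.0
```

Call:
{"api": "drive_tool", "payload": {"moves": [[0, 0, 0, 7, -1], [0, 0, 0, 7, -1], [0, 0, 0, 7, -1], [0, 0, 0, 7, -1], [0, 0, 0, 7, -1], [0, 0, 0, 7, -1], [0, 0, 0, 7, -1], [0, 0, 0, 7, -1], [0, 0, 0, 0, -1]]}}

```text
time: 13.08
eef_pos: [500.6, -36.0, 90.3]
orientation: [-0.0, 0.995, 0.103, -0.0]
wrist_force: [-0.0, 0.2, -0.3]
width: -0.001
grasp_force: 0.0
```

```bash
sed -i 's/^C=.*/C=np.array([590.3,-4.2])/' h.py; python3 - <<'E'
from h import *
p,psi=st(); idx(C,87); go(orb(80,psi-127)+[91]); go(orb(62.8,psi-127)+[91])
E
```

```text
t13.08 p [500.6 -36.   90.3] psi 11.8 R 95.1 th -160.5 F [-0.   0.2 -0.3] j1,j6 [-0.2   2.74] w -0.00
top [336 338 334 332 340] [149. 140. 139. 116. 115.] med 47
scene [334 332 330 336 328] [148. 147. 138. 133. 122.] med 71
t13.18 p [501.  -36.   90.3] psi 12.1 R 94.8 th -160.4 F [ 0.1 -0.   0.7] j1,j6 [-0.2   2.73] w -0.00
tool shift [45.5 51.3 -0.7]
t13.18 p [501.  -36.   90.3] psi 12.1 R 94.8 th -160.4 F [ 0.1 -0.   0.7] j1,j6 [-0.2   2.73] w -0.00
tool shift [55.9 37.6 -0.7]
```

Call:
{"api": "drive_tool", "payload": {"moves": [[0.011, 0.013, 0, 0, -1], [0.011, 0.013, 0, 0, -1], [0.0115, 0.013, 0, 0, -1], [0.012, 0.0123, 0, 0, -1], [0.003, -0.004, 0, 0, -1], [0.003, -0.004, 0, 0, -1], [0.003, -0.004, 0, 0, -1], [0.0012, -0.0015, 0, 0, -1], [0.0006, -0.0008, 0, 0, -1], [0, 0, 0, 0, -1]]}}

```text
time: 14.02
eef_pos: [562.9, -60.1, 89.9]
orientation: [0.0, 0.995, 0.105, -0.001]
wrist_force: [-3.6, -2.9, 0.9]
width: 0.001
grasp_force: 1.5
```

```bash
python3 - <<'E'
from h import *
st()
E
```

```text
t14.02 p [562.9 -60.1  89.9] psi 12.0 R 62.3 th -116.1 F [-3.6 -2.9  0.9] j1,j6 [-0.22  2.71] w 0.00
```

Call:
{"api": "drive_tool", "payload": {"moves": [[0.0054, 0.0036, 0, -6, -1], [0.0054, 0.0036, 0, -6, -1], [0.0054, 0.0036, 0, -6, -1], [0.0054, 0.0036, 0, -6, -1], [0.0054, 0.0036, 0, -6, -1], [0.0054, 0.0036, 0, -6, -1], [0.0054, 0.0036, 0, -6, -1], [0.0054, 0.0036, 0, -6, -1], [0.0054, 0.0036, 0, -6, -1], [0.0054, 0.0036, 0, -6, -1]]}}

```text
time: 14.85
eef_pos: [626.1, -54.5, 90.2]
orientation: [-0.0, 0.808, 0.59, -0.0]
wrist_force: [-2.0, -2.0, 0.3]
width: 0.003
grasp_force: 0.6
```

```bash
python3 - <<'E'
from h import *
st(); idx(C,87.5)
E
```

```text
t14.85 p [626.1 -54.5  90.2] psi 72.3 R 61.7 th -54.5 F [-2.  -2.   0.3] j1,j6 [-0.19  1.69] w 0.00
top [36 38 34 40 32] [153. 142. 142. 117. 116.] med 68
scene [42 40 44 38 46] [158. 152. 148. 128. 125.] med 74
```

Call:
{"api": "drive_tool", "payload": {"moves": [[0.0054, 0.0036, 0, -6, -1], [0.0054, 0.0036, 0, -6, -1], [0.0054, 0.0036, 0, -6, -1], [0.0054, 0.0036, 0, -6, -1], [0.0054, 0.0036, 0, -6, -1], [0.0054, 0.0036, 0, -6, -1], [0.0054, 0.0036, 0, -6, -1], [0.0054, 0.0036, 0, -6, -1], [0.0054, 0.0036, 0, -6, -1], [0.0054, 0.0036, 0, -6, -1]]}}

```text
time: 15.78
eef_pos: [652.5, 1.5, 90.6]
orientation: [0.001, 0.406, 0.914, 0.0]
wrist_force: [-0.1, -0.7, -0.0]
width: 0.001
grasp_force: 0.6
```

Call:
{"api": "drive_tool", "payload": {"moves": [[0.0054, 0.0036, 0, -6, -1], [0.0054, 0.0036, 0, -6, -1], [0.0054, 0.0036, 0, -6, -1], [0.0054, 0.0036, 0, -6, -1], [0.0054, 0.0036, 0, -6, -1], [0.0054, 0.0036, 0, -6, -1], [0.0054, 0.0036, 0, -6, -1], [0.0054, 0.0036, 0, -6, -1], [0.0054, 0.0036, 0, -6, -1], [0.0054, 0.0036, 0, -6, -1]]}}

```text
time: 16.62
eef_pos: [617.7, 53.1, 91.1]
orientation: [0.002, -0.106, 0.994, 0.001]
wrist_force: [2.1, 1.4, -0.6]
width: 0.0
grasp_force: 1.2
```

```bash
python3 - <<'E'
from h import *
st(); idx(C,88.5)
E
```

```text
t16.62 p [617.7  53.1  91.1] psi 192.1 R 63.5 th 64.4 F [ 2.1  1.4 -0.6] j1,j6 [-0.02 -0.23] w 0.00
top [110 108 112 106 100] [76. 76. 76. 76. 76.] med 52
scene [262 264 260 266 258] [72. 72. 71. 70. 67.] med 42
```

Call:
{"api": "drive_tool", "payload": {"moves": [[0.006, 0.0028, 0, -6, -1], [0.0054, 0.0036, 0, -6, -1], [0.0054, 0.0036, 0, -6, -1], [0.0054, 0.0036, 0, -6, -1], [0.0054, 0.0036, 0, -6, -1], [0.0054, 0.0036, 0, -6, -1], [0.0054, 0.0036, 0, -6, -1], [0.0054, 0.0036, 0, -6, -1], [0.0054, 0.0036, 0, -6, -1], [0.0054, 0.0036, 0, -6, -1]]}}

```text
time: 17.55
eef_pos: [553.9, 47.0, 90.7]
orientation: [0.001, -0.588, 0.809, 0.002]
wrist_force: [-0.7, 4.2, 2.4]
width: 0.001
grasp_force: 1.6
```

```bash
python3 - <<'E'
from h import *
st(); idx(C,88.8)
E
```

```text
t17.55 p [553.9  47.   90.7] psi 252.0 R 62.8 th 125.4 F [-0.7  4.2  2.4] j1,j6 [-0.03 -1.29] w 0.00
top [178 180 182 184 176] [110. 109. 109. 106. 105.] med 63
scene [214 216 212 218 210] [107. 105. 101.  92.  86.] med 64
```

Call:
{"api": "drive_tool", "payload": {"moves": [[0.0054, 0.0036, 0, -6, -1], [0.0054, 0.0036, 0, -6, -1], [0.0054, 0.0036, 0, -6, -1], [0.006, 0.0028, 0, -6, -1], [0.0054, 0.0036, 0, -6, -1], [0.0054, 0.0036, 0, -6, -1], [0.006, 0.0028, 0, -6, -1], [0.0054, 0.0036, 0, -6, -1], [0.0054, 0.0036, 0, -6, -1], [0.0054, 0.0036, 0, -6, -1]]}}

```text
time: 18.48
eef_pos: [528.6, -11.7, 90.2]
orientation: [0.0, 0.913, -0.407, -0.002]
wrist_force: [-2.6, 1.5, 2.9]
width: -0.002
grasp_force: 1.9
```

```bash
python3 - <<'E'
from h import *
st(); idx(C,89.2)
E
```

```text
t18.48 p [528.6 -11.7  90.2] psi -48.1 R 62.1 th -173.1 F [-2.6  1.5  2.9] j1,j6 [-0.14 -2.45] w -0.00
top [268 266 264 270 272] [98. 98. 97. 97. 96.] med 71
scene [274 276 272 278 270] [151. 144. 144. 129. 129.] med 71
```

Index at 274°, so the collar is at about 10.9 rad. I'll back off, orbit backwards clear of the ring to free the wrist, and do the last part.

Call:
{"api": "drive_tool", "payload": {"moves": [[-0.006, 0.008, 0, 0, -1], [-0.006, 0.008, 0, 0, -1], [-0.006, 0.008, 0, 0, -1], [-0.0085, -0.0073, 0, 7, -1], [-0.0085, -0.0073, 0, 7, -1], [-0.0085, -0.0073, 0, 7, -1], [-0.0085, -0.0073, 0, 7, -1], [-0.0085, -0.0073, 0, 7, -1], [-0.0085, -0.0073, 0, 7, -1], [-0.0085, -0.0073, 0, 7, -1]]}}

```text
time: 19.42
eef_pos: [524.9, 58.1, 90.2]
orientation: [-0.0, -0.659, 0.752, 0.0]
wrist_force: [1.1, -0.1, -0.4]
width: -0.005
grasp_force: 0.0
```

```bash
python3 - <<'E'
from h import *
p,psi=st(); idx(C,89.2); go(orb(62,psi-127)+[91])
E
```

```text
t19.42 p [524.9  58.1  90.2] psi 262.5 R 90.3 th 136.4 F [ 1.1 -0.1 -0.4] j1,j6 [-0.01 -1.45] w -0.01
top [282 284 280 286 278] [143. 134. 133. 111. 108.] med 51
scene [274 276 272 270 278] [152. 146. 146. 130. 130.] med 71
t19.52 p [526.3  58.3  90.5] psi 263.0 R 89.4 th 135.7 F [-0.4 -0.7 -0.4] j1,j6 [-0.01 -1.46] w -0.00
tool shift [ 16.5 -21.9  -0.5]
```

Call:
{"api": "drive_tool", "payload": {"moves": [[0.005, -0.0065, 0, 0, -1], [0.005, -0.0065, 0, 0, -1], [0.005, -0.0065, 0, 0, -1], [0.0015, -0.002, 0, 0, -1], [0.0006, -0.0008, 0, 0, -1], [0.0054, 0.0036, 0, -6, -1], [0.0054, 0.0036, 0, -6, -1], [0.0054, 0.0036, 0, -6, -1], [0.006, 0.0028, 0, -6, -1], [0.0054, 0.0036, 0, -6, -1]]}}

```text
time: 20.35
eef_pos: [526.7, 9.7, 89.4]
orientation: [0.001, 0.835, -0.55, -0.005]
wrist_force: [-8.9, 4.2, 7.9]
width: 0.001
grasp_force: 4.7
```

Call:
{"api": "drive_tool", "payload": {"moves": [[0.006, 0.0028, 0, -6, -1], [0.0054, 0.0036, 0, -6, -1], [0.006, 0.0028, 0, -6, -1], [0.0054, 0.0036, 0, -6, -1], [0.006, 0.0028, 0, -6, -1], [0.0054, 0.0036, 0, -6, -1], [0.0054, 0.0036, 0, -6, -1], [0.0054, 0.0036, 0, -6, -1], [0, 0, 0, 0, -1]]}}

```text
time: 21.1
eef_pos: [540.2, -44.4, 90.0]
orientation: [0.003, 0.986, -0.165, -0.003]
wrist_force: [-8.4, -6.4, 5.8]
width: -0.001
grasp_force: 5.1
```

```bash
python3 - <<'E'
from h import *
p,psi=st(); idx(C,90)
E
```

```text
t21.10 p [540.2 -44.4  90. ] psi -19.0 R 64.2 th -141.3 F [-8.4 -6.4  5.8] j1,j6 [-0.2  -3.01] w -0.00
top [ 6  8  4 10  2] [150. 140. 140. 115. 115.] med 50
scene [ 6  4  8  2 10] [142. 139. 136. 123. 118.] med 70
```

Index at 6° against the pointer at 10°, so the collar is at about 12.5 rad. I'll back off, lift, and turn for the swing arm.

Call:
{"api": "drive_tool", "payload": {"moves": [[-0.006, 0.008, 0, 0, -1], [-0.006, 0.008, 0, 0, -1], [-0.006, 0.008, 0, 0, -1], [0, 0, -0.03, 7, -1], [0, 0, -0.03, 7, -1], [0, 0, 0, 7, -1], [0, 0, 0, 7, -1], [0, 0, 0, 7, -1], [0, 0, 0, 7, -1], [0, 0, 0, 7, -1]]}}

```text
time: 22.03
eef_pos: [518.0, -58.0, 150.4]
orientation: [-0.0, 0.827, -0.562, 0.0]
wrist_force: [-0.0, -0.2, 0.4]
width: 0.001
grasp_force: 0.0
```

Call:
{"api": "drive_tool", "payload": {"moves": [[0, 0, 0, 7, -1], [0, 0, 0, 7, -1], [0, 0, 0, 7, -1], [0, 0, 0, 6, -1], [0, 0, 0, 0, -1]]}}

```text
time: 22.45
eef_pos: [518.0, -57.9, 150.3]
orientation: [0.0, -0.675, 0.738, 0.0]
wrist_force: [-0.2, 0.6, -0.7]
width: 0.004
grasp_force: 0.0
```

```bash
python3 - <<'E'
from h import *
p,psi=st(); idx(C,90)
r=go([643,76,150]); print(np.round(np.array(r)/8,1))
E
```

```text
t22.45 p [518.  -57.9 150.3] psi 264.8 R 90.1 th -143.4 F [-0.2  0.6 -0.7] j1,j6 [-0.24 -1.72] w 0.00
top [ 6  8  4 10  2] [150. 140. 139. 115. 115.] med 47
scene [ 6  4  8  2 10] [146. 143. 138. 126. 118.] med 72
t22.55 p [518.1 -57.8 150.3] psi 265.1 R 89.9 th -143.4 F [ 0.1  0.6 -0.9] j1,j6 [-0.24 -1.72] w 0.00
tool shift [-144.  -113.     0.3]
[-18.  -14.1   0. ]
```

Call:
{"api": "drive_tool", "payload": {"moves": [[-0.018, -0.0141, 0, 0, -1], [-0.018, -0.0141, 0, 0, -1], [-0.018, -0.0141, 0, 0, -1], [-0.018, -0.0141, 0, 0, -1], [-0.018, -0.0141, 0, 0, -1], [-0.018, -0.0141, 0, 0, -1], [-0.018, -0.0141, 0, 0, -1], [-0.018, -0.0141, 0, 0, -1], [0, 0, 0, 0, -1]]}}

```text
time: 23.3
eef_pos: [646.4, 78.5, 150.5]
orientation: [0.002, -0.677, 0.736, -0.001]
wrist_force: [0.9, 0.1, -0.1]
width: -0.002
grasp_force: 0.0
```

Call:
{"api": "drive_tool", "payload": {"moves": [[0, 0, 0.025, 0, -1], [0, 0, 0.025, 0, -1], [0, 0, 0.025, 0, -1], [0, 0, 0.013, 0, -1], [0, 0, 0, 0, -1]]}}

```text
time: 23.72
eef_pos: [639.8, 75.5, 58.4]
orientation: [-0.003, -0.676, 0.737, 0.003]
wrist_force: [-0.6, -0.3, -0.4]
width: 0.0
grasp_force: 0.0
```

```bash
python3 - <<'E'
from h import *
st(); a=robot.camera("top")[110:270,190:360]; b=robot.camera("scene")[110:270,190:360]
cv2.imwrite("pics/e.png",cv2.resize(np.hstack([a,b]),(800,376),interpolation=cv2.INTER_CUBIC))
E
```

```text
t23.72 p [639.8  75.5  58.4] psi 265.0 R 93.9 th 58.1 F [-0.6 -0.3 -0.4] j1,j6 [ 0.02 -1.47] w 0.00
```

View pics/e.png

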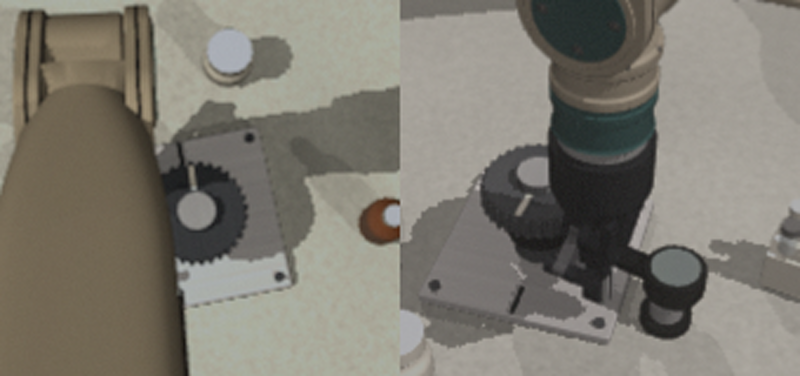

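The fingers stand on the clockwise side of the bar, just short of it (right half, at about (600,280)), and the index bar is by the pointer. Pushing now.

Call:
{"api": "drive_tool", "payload": {"moves": [[0, 0.005, 0, 0, -1], [0, 0.005, 0, 0, -1], [0, 0.005, 0, 0, -1], [0, 0.005, 0, 0, -1], [-0.0015, 0.0074, 0, -5, -1], [-0.0015, 0.0074, 0, -5, -1], [-0.0015, 0.0074, 0, -5, -1], [-0.0015, 0.0074, 0, -5, -1], [0, 0, 0, 0, -1]]}}

```text
time: 24.57
eef_pos: [594.3, 83.5, 63.8]
orientation: [-0.002, 0.794, -0.608, 0.001]
wrist_force: [2.0, 1.3, 1.6]
width: 0.007
grasp_force: 1.1
```

```bash
python3 - <<'E'
from h import *
st()
E
```

```text
t24.57 p [594.3  83.5  63.8] psi -74.9 R 87.8 th 87.4 F [2.  1.3 1.6] j1,j6 [ 0.03 -1.8 ] w 0.01
```

Call:
{"api": "drive_tool", "payload": {"moves": [[-0.002, 0.0074, 0, -5, -1], [-0.002, 0.0074, 0, -5, -1], [-0.002, 0.0074, 0, -5, -1], [-0.002, 0.0074, 0, -5, -1], [-0.002, 0.0074, 0, -5, -1], [0, 0, 0, 0, -1]]}}

```text
time: 25.07
eef_pos: [556.7, 76.5, 63.6]
orientation: [-0.001, 0.906, -0.423, 0.001]
wrist_force: [0.6, 1.4, 3.5]
width: -0.004
grasp_force: 1.2
```

Call:
{"api": "drive_tool", "payload": {"moves": [[-0.0008, 0.003, 0, -2, -1], [-0.0008, 0.003, 0, -2, -1], [0, 0, 0, 0, -1]]}}

```text
time: 25.32
eef_pos: [551.7, 74.0, 63.4]
orientation: [-0.001, 0.92, -0.392, 0.001]
wrist_force: [1.3, 3.5, 3.2]
width: 0.001
grasp_force: 2.1
```

```bash
python3 - <<'E'
from h import *
st()
E
```

```text
t25.32 p [551.7  74.   63.4] psi -46.2 R 87.2 th 116.3 F [1.3 3.5 3.2] j1,j6 [ 0.02 -2.32] w 0.00
```

Call:
{"api": "drive_tool", "payload": {"moves": [[-0.0008, 0.003, 0, -2, -1], [-0.0008, 0.003, 0, -1, -1], [0, 0, 0, 0, -1]]}}

```text
time: 25.57
eef_pos: [549.5, 73.0, 63.7]
orientation: [-0.005, 0.93, -0.368, 0.002]
wrist_force: [6.1, 9.7, -2.4]
width: 0.001
grasp_force: 5.2
```

Call:
{"api": "drive_tool", "payload": {"moves": [[-0.0008, 0.002, 0, 0, -1], [-0.0008, 0.002, 0, 0, -1], [0, 0, 0, 0, -1]]}}

```text
time: 25.82
eef_pos: [547.9, 70.5, 65.4]
orientation: [-0.005, 0.93, -0.368, 0.005]
wrist_force: [3.9, 5.1, 9.6]
width: 0.0
grasp_force: 4.0
```

```bash
python3 - <<'E'
from h import *
st()
E
```

```text
t25.82 p [547.9  70.5  65.4] psi -43.2 R 85.9 th 119.5 F [3.9 5.1 9.6] j1,j6 [ 0.01 -2.38] w 0.00
```

Call:
{"api": "drive_tool", "payload": {"moves": [[0, 0.002, 0, 0, -1], [0, 0.001, 0, 0, -1], [0, 0, 0, 0, -1], [0, 0, 0, 0, -1]]}}

```text
time: 26.15
eef_pos: [546.5, 68.8, 65.6]
orientation: [-0.006, 0.93, -0.368, 0.005]
wrist_force: [6.8, 9.8, 4.0]
width: -0.002
grasp_force: 8.0
```

Call:
{"api": "drive_tool", "payload": {"moves": [[0, -0.01, 0, 0, -1], [0, -0.015, 0, 0, -1], [0, -0.015, 0, 0, -1], [0, -0.005, -0.03, 0, -1], [0, 0, -0.04, 0, -1], [0, 0, -0.04, 0, -1], [-0.02, -0.035, -0.03, 0, -1], [-0.02, -0.035, 0, 0, -1], [-0.02, -0.035, 0, 0, -1], [0, 0, 0, 0, -1]]}}

```text
time: 26.98
eef_pos: [598.1, 215.2, 197.9]
orientation: [-0.001, 0.931, -0.366, 0.001]
wrist_force: [0.5, 0.1, -0.2]
width: -0.001
grasp_force: 0.0
```

Call:
{"api": "drive_tool", "payload": {"moves": [[-0.02, -0.035, 0, 0, -1], [-0.02, -0.035, 0, 0, -1], [-0.02, -0.035, 0, 0, -1], [0, 0, 0, 0, -1]]}}

```text
time: 27.32
eef_pos: [625.0, 333.1, 195.8]
orientation: [-0.001, 0.931, -0.366, -0.0]
wrist_force: [0.3, 0.7, -0.0]
width: 0.003
grasp_force: 0.0
```

```bash
python3 - <<'E'
from h import *
st(); idx(C,90)
cv2.imwrite("pics/f0.png",robot.camera("top"))
a=robot.camera("top")[110:270,190:360]; b=robot.camera("scene")[110:270,190:360]
cv2.imwrite("pics/f.png",cv2.resize(np.hstack([a,b]),(800,376),interpolation=cv2.INTER_CUBIC))
# expected pixel of stop position cell
for sw in (0.9,0.95,1.0):
    an=np.radians(10.2)+1.134+sw; print(sw,(pix("top",[C[0]+130*np.cos(an),C[1]+130*np.sin(an),56])-[190,110])*400/170)
E
```

```text
t27.32 p [625.  333.1 195.8] psi -42.9 R 339.0 th 84.1 F [ 0.3  0.7 -0. ] j1,j6 [ 0.4  -1.99] w 0.00
top [ 6  4  8 10  2] [130. 122. 122. 102. 101.] med 53
scene [  6   4   8   2 200] [116. 112. 108. 100.  96.] med 71
0.9 [ 90.91081609 297.16946906]
0.95 [ 95.12363487 302.32477066]
1.0 [ 99.59533937 307.26679494]
```

View pics/f.png

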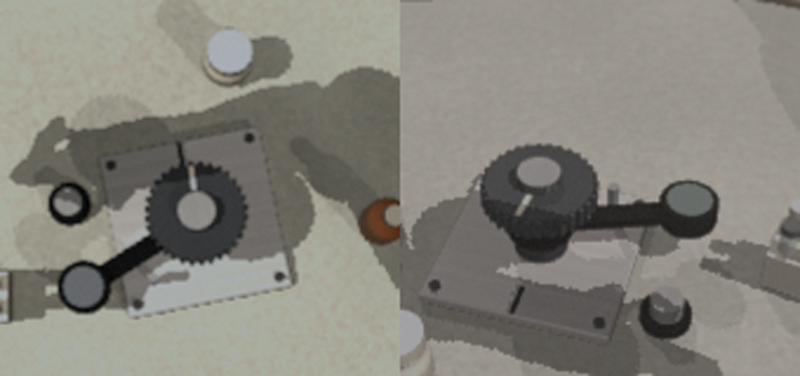

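The port at (70,203) is uncovered, but the cell at (84,287) stands short of its stop position of about (100,307). It's near 0.82 rad, so the arm needs another push.

```bash
python3 - <<'E'
from h import *
s=170/400
c=onz("top",84*s+190,287*s+110,56); d=c[:2]-C; print(c,np.hypot(*d),np.degrees(np.arctan2(d[1],d[0])))
# pin in scene (top of pin ~ (614,186)), z=50
p=onz("scene",(614-400)*s+190,186*s+110,50); d=p[:2]-C; print("pin",p,np.hypot(*d),np.degrees(np.arctan2(d[1],d[0])))
p=onz("top",70*s+190,203*s+110,26); d=p[:2]-C; print("port",p,np.hypot(*d),np.degrees(np.arctan2(d[1],d[0])))
E
```

```text
[522.60071781 106.55032072  56.        ] 129.80302904640686 121.43654505748268
pin [527.54001339  41.15635182  50.        ] 77.43393680903519 144.14453470041315
port [609.4942305  121.48905491  26.        ] 127.14620328104733 81.31732670308786
```

The finger rode up over the bar's edge: TCP z and Fz both rose, and its y offset shrank. I'll go back in about 10 mm lower and re-aligned.

Call:
{"api": "drive_tool", "payload": {"moves": [[0, 0, 0, 7, -1], [0, 0, 0, 7, -1], [0, 0, 0, 1.5, -1], [0, 0, 0, 0, -1]]}}

```text
time: 27.9
eef_pos: [624.1, 325.8, 197.3]
orientation: [0.0, 0.872, -0.49, -0.0]
wrist_force: [0.4, -0.3, -0.0]
width: -0.001
grasp_force: 0.0
```

```bash
python3 - <<'E'
from h import *
r=go([582.9,94.3,150]); print(np.round(np.array(r)/8,1))
E
```

```text
t27.90 p [624.1 325.8 197.3] psi -58.7 R 331.8 th 84.2 F [ 0.4 -0.3 -0. ] j1,j6 [ 0.39 -1.73] w -0.00
tool shift [176.5 155.4  47.3]
[22.1 19.4  5.9]
```

Call:
{"api": "drive_tool", "payload": {"moves": [[0.0221, 0.0194, 0.006, 0, -1], [0.0221, 0.0194, 0.006, 0, -1], [0.0221, 0.0194, 0.006, 0, -1], [0.0221, 0.0194, 0.006, 0, -1], [0.0221, 0.0194, 0.006, 0, -1], [0.0221, 0.0194, 0.006, 0, -1], [0.0221, 0.0194, 0.006, 0, -1], [0.0221, 0.0194, 0.005, 0, -1], [0, 0, 0, 0, -1], [0, 0, 0, 0, -1]]}}

```text
time: 28.73
eef_pos: [583.1, 93.7, 150.0]
orientation: [0.0, 0.871, -0.491, -0.001]
wrist_force: [0.9, -0.6, 1.0]
width: -0.004
grasp_force: 0.0
```

Call:
{"api": "drive_tool", "payload": {"moves": [[0, 0, 0.025, 0, -1], [0, 0, 0.025, 0, -1], [0, 0, 0.025, 0, -1], [0, 0, 0.015, 0, -1], [0, 0, 0.006, 0, -1], [0, 0, 0, 0, -1], [0, 0, 0, 0, -1]]}}

```text
time: 29.32
eef_pos: [584.7, 96.4, 54.8]
orientation: [-0.0, 0.872, -0.489, 0.0]
wrist_force: [0.4, 0.5, -0.2]
width: -0.001
grasp_force: 0.0
```

```bash
python3 - <<'E'
from h import *
p,psi=st(); a=np.radians(121.4);d=p[:2]-C;print("arm frame r,y",d@[np.cos(a),np.sin(a)],d@[-np.sin(a),np.cos(a)])
b=robot.camera("scene")[130:270,230:350]
cv2.imwrite("pics/g.png",cv2.resize(b,(600,500*14//12),interpolation=cv2.INTER_CUBIC))
E
```

```text
t29.32 p [584.7  96.4  54.8] psi -58.5 R 100.7 th 93.2 F [ 0.4  0.5 -0.2] j1,j6 [ 0.05 -2.07] w -0.00
arm frame r,y 88.74468199246611 -47.62914731126066
```

View pics/g.png

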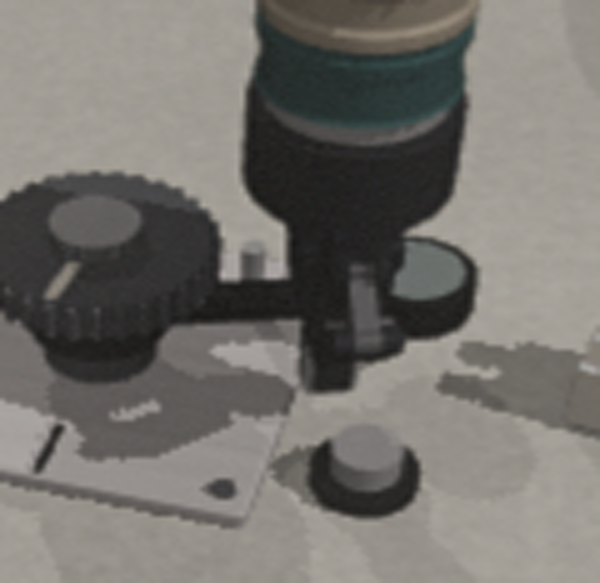

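The fingertips are down beside the bar on its clockwise side, at about (330,370) and clear of the port. Pushing again.

Call:
{"api": "drive_tool", "payload": {"moves": [[0, 0.006, 0, 0, -1], [0, 0.006, 0, 0, -1], [0, 0.006, 0, 0, -1], [0, 0.004, 0, 0, -1], [0, 0.003, 0, 0, -1], [0, 0, 0, 0, -1]]}}

```text
time: 29.87
eef_pos: [562.9, 83.1, 54.7]
orientation: [-0.001, 0.872, -0.489, 0.0]
wrist_force: [0.4, 1.8, 0.1]
width: -0.0
grasp_force: 0.8
```

Call:
{"api": "drive_tool", "payload": {"moves": [[-0.0007, 0.003, 0, -2, -1], [-0.0007, 0.003, 0, -2, -1], [-0.0007, 0.003, 0, -2, -1], [0, 0, 0, 0, -1]]}}

```text
time: 30.2
eef_pos: [554.7, 80.1, 54.7]
orientation: [-0.001, 0.897, -0.442, 0.0]
wrist_force: [1.6, 3.3, 0.4]
width: 0.006
grasp_force: 1.3
```

```bash
python3 - <<'E'
from h import *
st()
E
```

```text
t30.20 p [554.7  80.1  54.7] psi -52.5 R 91.5 th 112.9 F [1.6 3.3 0.4] j1,j6 [ 0.03 -2.2 ] w 0.01
```

Call:
{"api": "drive_tool", "payload": {"moves": [[-0.0007, 0.003, 0, -2, -1], [-0.0007, 0.003, 0, -2, -1], [0, 0, 0, 0, -1]]}}

```text
time: 30.45
eef_pos: [549.0, 77.4, 54.6]
orientation: [-0.001, 0.912, -0.411, 0.0]
wrist_force: [0.9, 4.1, 1.4]
width: -0.002
grasp_force: 1.3
```

Call:
{"api": "drive_tool", "payload": {"moves": [[-0.0007, 0.003, 0, -2, -1], [0, 0, 0, 0, -1]]}}

```text
time: 30.62
eef_pos: [548.3, 77.3, 54.8]
orientation: [-0.003, 0.919, -0.395, 0.001]
wrist_force: [5.1, 6.8, -1.8]
width: 0.002
grasp_force: 4.1
```

Call:
{"api": "drive_tool", "payload": {"moves": [[-0.0007, 0.003, 0, -1, -1], [0, 0, 0, 0, -1]]}}

```text
time: 30.78
eef_pos: [547.9, 77.3, 55.0]
orientation: [-0.006, 0.922, -0.387, 0.003]
wrist_force: [10.1, 11.7, -7.6]
width: 0.0
grasp_force: 7.3
```

```bash
python3 - <<'E'
from h import *
st()
E
```

```text
t30.78 p [547.9  77.3  55. ] psi -45.5 R 91.8 th 117.5 F [10.1 11.7 -7.6] j1,j6 [ 0.02 -2.33] w 0.00
```

It's at a hard stop now: no further motion and the force is rising. I'll ease off straight back along the push direction and check that the arm stays put.

Call:
{"api": "drive_tool", "payload": {"moves": [[0, 0, 0, 0, -1], [0, 0, 0, 0, -1], [0.0005, -0.003, 0, 0, -1], [0.0005, -0.003, 0, 0, -1], [0, -0.004, 0, 0, -1], [0, 0, 0, 0, -1]]}}

```text
time: 31.28
eef_pos: [551.0, 80.1, 53.9]
orientation: [0.001, 0.922, -0.387, -0.0]
wrist_force: [0.3, -0.4, -0.3]
width: -0.001
grasp_force: 0.0
```

```bash
cat >> h.py <<'E'
def cell():
    # dark drum in scene: glass window (greyish ellipse) centre on z=56 for a range of candidate angles -> brightest window/dark rim contrast
    for n in("scene","top"):
        g=cv2.cvtColor(robot.camera(n),cv2.COLOR_BGR2GRAY).astype(np.float32); o=[]
        S=lambda p: cv2.getRectSubPix(g,(1,1),tuple(map(float,pix(n,p))))[0,0]
        for a in np.arange(115,138,.5):
            c=C+130*np.array([np.cos(np.radians(a)),np.sin(np.radians(a))])
            ph=np.radians(np.arange(0,360,15))
            ins=np.mean([S([c[0]+r*np.cos(t),c[1]+r*np.sin(t),56]) for t in ph for r in(4,10,15)]); rim=np.mean([S([c[0]+23.5*np.cos(t),c[1]+23.5*np.sin(t),56]) for t in ph]); o.append(ins-rim)
        o=np.array(o); i=o.argmax(); print(n,"arm angle",115+.5*i,"score %.0f"%o[i])
E
python3 - <<'E'
from h import *
st(); cell()
E
```

```text
t31.28 p [551.   80.1  53.9] psi -45.6 R 93.0 th 115.0 F [ 0.3 -0.4 -0.3] j1,j6 [ 0.03 -2.32] w -0.00Traceback (most recent call last):
  File "<stdin>", line 2, in <module>
  File "h.py", line 48, in cell
    ins=np.mean([S([c[0]+r*np.cos(t),c[1]+r*np.sin(t),56]) for t in ph for r in(4,10,15)]); rim=np.mean([S([c[0]+23.5*np.cos(t),c[1]+23.5*np.sin(t),56]) for t in ph]); o.append(ins-rim)
                 ~^^^^^^^^^^^^^^^^^^^^^^^^^^^^^^^^^^^^^^^^
  File "h.py", line 44, in <lambda>
    S=lambda p: cv2.getRectSubPix(g,(1,1),tuple(map(float,pix(n,p))))[0,0]
                                                          ~~~^^^^^
  File "h.py", line 11, in pix
    c=robot.calibration(name); f=192/np.tan(np.radians(c["vertical_fov"])/2)
ValueError: time passes only in moves, steps and waits
```

Call:
{"api": "drive_tool", "payload": {"moves": [[0, -0.01, 0, 0, -1], [0, -0.015, 0, 0, -1], [0, -0.015, 0, 0, -1], [0, 0, 0, 0, -1], [0, 0, -0.04, 0, -1], [0, 0, -0.04, 0, -1], [0, 0, -0.04, 0, -1], [-0.02, -0.035, 0, 0, -1], [-0.02, -0.035, 0, 0, -1], [-0.02, -0.035, 0, 0, -1]]}}

```text
time: 32.17
eef_pos: [613.3, 225.2, 175.8]
orientation: [-0.0, 0.922, -0.388, 0.001]
wrist_force: [1.2, 0.6, 0.1]
width: -0.0
grasp_force: 0.0
```

Call:
{"api": "drive_tool", "payload": {"moves": [[-0.02, -0.035, 0, 0, -1], [-0.02, -0.035, 0, 0, -1], [-0.02, -0.035, 0, 0, -1], [0, 0, 0, 0, -1]]}}

```text
time: 32.5
eef_pos: [646.4, 347.6, 173.3]
orientation: [-0.002, 0.923, -0.385, 0.0]
wrist_force: [0.3, -0.1, 0.4]
width: -0.005
grasp_force: 0.0
```

```bash
python3 - <<'E'
from h import *
st()
im={n:robot.camera(n) for n in("top","scene")}
for n,y0,x0 in(("top",110,190),("scene",110,190)):
    print(n,x0,y0)
cv2.imwrite("pics/k.png",cv2.resize(np.hstack([im["top"][110:270,190:360],im["scene"][110:270,190:360]]),(800,376),interpolation=cv2.INTER_CUBIC))
E
```

```text
t32.50 p [646.4 347.6 173.3] psi -45.2 R 356.2 th 80.9 F [ 0.3 -0.1  0.4] j1,j6 [ 0.4  -1.95] w -0.00
top 190 110
scene 190 110
```

View pics/k.png

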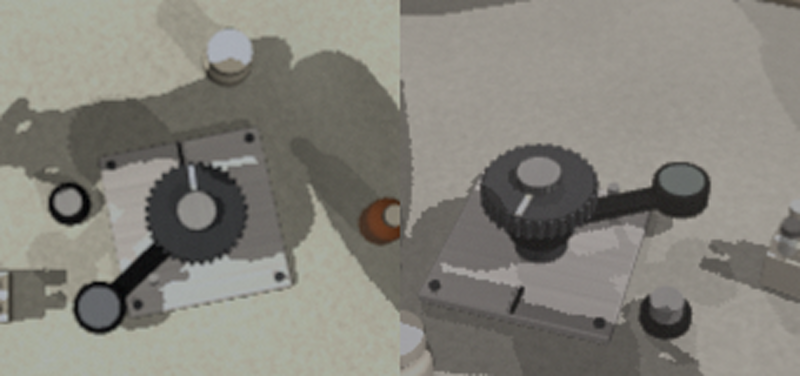

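The cell is at (99,307), which matches the stop position. The index is by the pointer, the port is open, and jar, bottle and rack look undisturbed. Handing in.

```bash
python3 -c "
from workcell import robot
print(robot.close_job())"
```

```text
the job is handed in; nothing more can be done
None
```

Job handed in (no verdict shown): by the camera views the ring stands two turns back with its mark about 4° short of the pointer line, the swing arm rests at its stop after a second push, the port is open, and the bottle, jar and rack look undisturbed.

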